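Take the weighed basket off the hanging scale

TASK

The wire basket of onions on the hanging spring scale has been weighed: take it by its handle, lift it past the tip of the scale's deep hook and out of the hook's open side without jamming or dragging it against the hook or scale, then set it down gently, flat inside the shallow metal tray beside the stand, and let go. The hook rises with the basket as its load comes off, so find by feel when the handle has left the hook before lifting it on past the tip. Keep the basket upright so that no onion rolls out, do not lean on the scale or swing it round, and leave everything else where it stands.

Things in the scene. Friction and masses are not known exactly. Their poses are not given: they have to be found in the camera images.
- stand: Steel stand with hanging spring scale, fixed. Origin: on the table under the hook's load line; x towards its post (away from the robot), z up. Base plate x -65..205, y -80..80 mm, 12 thick, under the basket; post 22 thick, 612 high at x 168; round dial case 144 diameter, x -16..16, over the load line.
- load_line (a point): Point on the base plate's top, under the hook. Hook: 8 mm round bar bent in the stand's y-z plane, sliding up and down on a spring of about 115 N/m. Load draws it down by up to 50 mm (unknown); it rises with the handle to a stop, where the handle leaves it. Free, its inside bottom is 232-268 mm above the table (clamp height). A U 16 mm clear inside, open to stand +y; upturned tip on the +y side.
- post_foot (a point): Foot of the post on the base plate. The hook's tip ends 40 mm above its inside bottom. Over the mouth the bar bends back level, underside 53 mm above the inside bottom, 11 mm out past the tip's middle: the handle passes out level to +y only when lifted 40 to 44 mm from its seat in the free hook. Lower it meets the tip, higher it jams under the bend. The case is 100 mm above that bottom.
- scale (a joint): Swing of the scale's arm about the post, rad; 0 at the start, with the hook on the load line. Only clamp friction holds it: about 6 N sideways at the hook swings it. The arm is clamped on the post higher or lower by up to 18 mm, which is not given.
- basket: Dark wire basket of onions (one rigid piece), 210 x 120 mm, 75 high, under 0.6 kg (unknown), hung by its fixed handle. Origin: centre of underside; x along its length, within 5 degrees of stand x. Handle: 9 mm round bar over y = 0, its centre 142 mm above the underside, straight and level for x 26..95 mm on both sides of a 10 mm hump at x -12..12 where the hook sits. Onions reach 105 mm up.
- handle_top (a point): Centre of the bar at the middle of the handle's hump, 152 mm above the basket's underside; in the hook it lies 4.5 mm above the hook's inside bottom.
- tray: Shallow plain metal tray, fixed, 250 x 160 mm outside with a rolled edge to 262 x 172 mm, 16 mm high, floor 4 mm thick, inside 242 x 152 mm. Origin: centre of underside; x along its length. The basket may stand in it either way round.
- jar: Bystander: lidded glass jar, 76 mm diameter, 110 mm high. Origin: centre of its underside.
- tin: Bystander: tin can, 74 mm diameter, 100 mm high. Origin: centre of its underside.
- jar2: Bystander: small glass jar with wooden lid, 66 mm diameter, 85 mm high. Origin: centre of its underside.
- mug: Bystander: white mug, 80 mm diameter, 90 mm high, its handle towards its own +y. Origin: centre of its underside.
- bowl: Bystander: white bowl, 124 mm diameter, 60 mm high. Origin: centre of its underside.
- ramekin: Bystander: white ramekin, 72 mm diameter, 40 mm high. Origin: centre of its underside.
- oil: Bystander: green glass bottle, 60 mm diameter, 200 mm high. Origin: centre of its underside.

How it is judged (in metres and radians):
On the way:
1. the basket hangs in the gripper, its handle out of the hook on the open side and nothing of it touching the stand or scale (y of handle_top in the frame of stand above 0.04 m and height (world z) of basket above 0.04 m and contact force between basket and scale below 0.2 N and contact force between basket and the fingers above 1 N), for 0.2 s.
At the end, for the whole second after the job is handed in: The basket stands flat (within 0.04 rad) on the tray's floor, inside its rim and within 30 mm of its middle, lengthwise, released and at rest (z of basket in the frame of tray between 0 and 0.007 m and horizontal distance between basket and tray below 0.03 m and angle between basket's own z axis and vertical below 0.04 rad and angle between the x axis of basket and the x axis of tray, either way round below 0.35 rad and linear speed of basket below 0.02 m/s and contact force between basket and the fingers below 0.1 N); the robot touches nothing.
It fails at once if the basket bears on the hook or scale with more than 8 N (3 N while its handle is being drawn out, over 6 mm from the load line), or the scale's arm is dragged round by more than 0.05 rad (contact force between basket and scale above 8 N or (y of handle_top in the frame of stand above 0.006 m and contact force between basket and scale above 3 N) or value of joint scale above 0.05 rad or value of joint scale below -0.05 rad).
It fails at once if the robot presses on the scale or its stand with more than 5 N (contact force between any of the arm, the fingers and scale above 5 N or contact force between any of the arm, the fingers and stand above 5 N).
It fails at once if the basket tips more than 0.35 rad (angle between basket's own z axis and vertical above 0.35 rad).
It fails at once if the basket is dropped into the tray (faster than 0.3 m/s close above its floor) or pressed on it with more than 50 N (contact force between basket and tray above 50 N or (z of basket in the frame of tray below 0.02 m and horizontal distance between basket and tray below 0.1 m and linear speed of basket above 0.3 m/s)).
It fails at once if a bystander is moved more than 30 mm (distance of any of jar, tin, jar2, mug, bowl, ramekin, oil from where it was at the start of the episode above 0.03 m).
It also fails if it takes over 72 s, if anything falls off the work surface, if the arm or the gripper's body presses on something with over 40 N, if the wrist force passes 120 N, or if a joint passes its speed limit or range.

ROBOT

A 7-joint arm with a two-finger parallel gripper is mounted at the origin on the work surface. World frame = base frame: x ahead of the robot, y to its left, z up, the work surface at z = 0. Lengths are in mm, angles in rad, forces in N, time in s.
With the tool pointing down it reaches from about 400 to 875 mm from the base axis. Payload 4.4 kg.
Tool frame: the origin (TCP) lies on the centre line of the jaws, within the pads' length; the fingertips stand 19 mm ahead of it and the grasp point (between the pads) is the TCP; z points along the fingers, y is the line along which they close (so a half turn about z gives the same grasp; the last joint's range is limited). The gripper opens to 85 mm and grips with 20 to 120 N. Pads are 22 mm wide; open, the fingers measure 114 mm over their backs; the gripper's body (76 mm by 85 mm) begins 54 mm behind the grasp point. The pads swing forward as they close: fully open they stand 13 mm farther back than shut.
Start: joints at [1.245, 0.628, 0.038, 1.517, -0.027, 0.996, -0.02], TCP at [167.003, -628.194, 250.313] pointing down, gripper open.
Joint ranges: [-3.06, 3.06], [-0.37, 2.12], [-1.25, 1.32], [0.18, 2.47], [-1.1, 4.24], [0.23, 1.98], [-2.94, 2.94]. Speed limits (rad/s): [2.57, 2.57, 3.14, 3.14, 3.14, 3.14, 3.14].

INTERFACE

Orientations are given as [roll, pitch, yaw] about the fixed x, y, z axes, in that order (R = Rz(yaw) Ry(pitch) Rx(roll)).
In Python, from cell import ctrl, viewer, silhouettes gives the robot as it stands.
- The arm moves only by the shell command python3 -m creep 'ROWS'. ROWS is JSON, a list of rows, each an object with "jaw": the gripper command: -1 is shut, 1 is fully open, values between are in proportion; "xyz": the shift along the tool's x, y, z in mm, a list of three; "angular": the turn, a rotation vector about the tool's x, y, z in rad, a list of three. In form: [{"jaw": jaw, "xyz": [tx, ty, tz], "angular": [rx, ry, rz]}, ...]. A call has 1 to 12 rows; each row is the pose to reach, as a shift and turn from the pose commanded when the call began, along the tool's axes at that moment; what a row does not reach only later rows make up. A row lasts 1/8 s, in which the tool goes at most 62.5 mm and 10.7 degrees, less where a joint would pass 70% of its speed; a pose out of reach is approached as far as the arm can. A call with a gripper value outside its range is refused whole. The fingers move at their own pace and stop on an object; the grip force is fixed at half the most. Time passes only in rows, so rows that repeat a pose let the fingers close. It gives the time, the measured TCP pose, the force, the opening and the grip force at its end, in the units of the state.
- ctrl.read_state(): the state, without advancing time (a new reading comes with each control period).
- viewer.get_image(name): name is "scene" or "top" or "wrist"; returns (picture, depth): 400x640x3 uint8, red, green, blue; 400x640 float32, mm along the optical axis (not along the pixel's ray), 0 where there is no reading.
- viewer.camera_model(name): a dict with "fx", "fy", "cx", "cy" (pixels), "dist" ([k1, k2, p1, p2, k3] as OpenCV has them; the pictures are not rectified), "T" (4x4, takes a point from camera to world coordinates). Camera axes: x right, y down, z forward; pixel columns grow to the right and rows downward; lengths in mm; the calibration is good to about 2 mm. A picture is of the moment at which its call begins: read the wrist's pose just before it. camera_model takes no time and is no camera call; for the wrist camera it gives the pose at the moment of the call.
- ctrl.finish_job(): hands the job in; it is judged then, once.
Trained networks look in the newest picture that a camera, given by its name, has taken for a name from the list of things; names that differ only in an ending like _2 or _b are one class to them, and where a whole thing is asked for, a point or a joint stands for the part that bears it (a point fixed in the world has none). Each returns a list of dicts, best first, with "score" (0 to 1); they miss things now and then, are a little off and sometimes report something else, mostly with a low value. They report only what shows in the picture. A call takes as long as a camera call.
- silhouettes(camera, target): "pixels" (400x640 bool, what is visible of it) and "xy" ([column, row] in pixels, amid what is visible of it).
The state is a dict: "clock": time; "qpos": joint angles; "qd": joint speeds; "tau": joint torques, N m; "eef_pos": TCP position; "tool_rot": TCP orientation; "force": force on the tool from outside, world axes, zero at the start; "torque": the same for the moment, N m; "width": finger opening in mm; "gripper_force": force on a finger pad.
Only numpy, scipy, OpenCV 4.12 (cv2) and the standard library are available. Lean on these libraries where they do the work, as an engineer would, in place of code of your own. Each camera call takes 0.05 s, during which the arm holds its last target. There are 200 camera calls.

## Working session

There is one attempt and no reset: what is moved stays moved. The work goes in short steps, Python scripts to look and compute and a shell command to move; the robot and the scene stay as the last step left them, time stands still between calls to the robot, and variables do not carry over. Pictures are saved under pics/ and viewed, at most 10 in all, crops included, and the job is handed in when it is done.

```bash
mkdir -p pics; ls
cat > h.py <<'E'
import numpy as np,cv2,json
from cell import ctrl,viewer,silhouettes
def cloud(name,depth,cm=None):
    m=cm or viewer.camera_model(name)
    K=np.array([[m['fx'],0,m['cx']],[0,m['fy'],m['cy']],[0,0,1]]);h,w=depth.shape
    uv=np.stack(np.meshgrid(np.arange(w),np.arange(h)),-1).reshape(-1,1,2).astype(np.float64)
    n=cv2.undistortPoints(uv,K,np.array(m['dist'])).reshape(h,w,2)
    p=np.dstack([n*depth[...,None],depth]);T=np.array(m['T'])
    P=p@T[:3,:3].T+T[:3,3];P[depth<=0]=np.nan
    return P
def proj(name,pts):
    m=viewer.camera_model(name);T=np.linalg.inv(np.array(m['T']))
    K=np.array([[m['fx'],0,m['cx']],[0,m['fy'],m['cy']],[0,0,1]])
    return cv2.projectPoints(np.array(pts,float),cv2.Rodrigues(T[:3,:3])[0],T[:3,3],K,np.array(m['dist']))[0].reshape(-1,2)
E
python3 - <<'E'
from h import *
s=ctrl.read_state();print({k:np.round(v,3).tolist() for k,v in s.items()})
for n in['scene','top']:
    im,d=viewer.get_image(n);cv2.imwrite(f'pics/{n}0.png',im[...,::-1]);P=cloud(n,d);np.save(f'{n}0.npy',P)
    print(n,np.round(np.array(viewer.camera_model(n)['T']),3).tolist())
    for t in['stand','scale','basket','tray','jar','tin','jar2','mug','bowl','ramekin','oil']:
        for r in silhouettes(n,t)[:1]:
            q=P[r['pixels']];q=q[~np.isnan(q[:,0])]
            np.save(f'{n}_{t}.npy',r['pixels'])
            if len(q): print(t,round(r['score'],2),np.round(r['xy']),len(q),np.round(np.percentile(q,[2,50,98],axis=0)).tolist())
E
```

```text
pics
{'clock': 0.0, 'qpos': [1.245, 0.629, 0.038, 1.518, -0.027, 0.996, -0.02], 'qd': [-0.0, -0.001, 0.001, 0.002, 0.001, 0.001, 0.0], 'tau': [0.001, -56.341, 1.226, -19.344, 0.011, 0.011, 0.0], 'eef_pos': [166.853, -627.609, 249.373], 'tool_rot': [-3.14, 0.0, 0.26], 'force': [0.597, 0.271, -0.257], 'torque': [-0.026, 0.022, 0.02], 'gripper_force': 0.0, 'width': 85.62}
scene [[-0.304, 0.632, -0.713, 1645.031], [0.953, 0.204, -0.225, 304.174], [0.003, -0.748, -0.664, 1149.1], [0.0, 0.0, 0.0, 1.0]]
stand 0.88 [280. 244.] 3194 [[574.0, -181.0, 5.0], [787.0, -95.0, 16.0], [821.0, -27.0, 618.0]]
scale 0.91 [290. 130.] 2302 [[277.0, -243.0, 1.0], [633.0, -96.0, 467.0], [805.0, -41.0, 556.0]]
basket 0.81 [297. 213.] 1382 [[482.0, -165.0, 0.0], [637.0, -92.0, 126.0], [727.0, -42.0, 221.0]]
tray 0.91 [401. 236.] 2665 [[389.0, 156.0, 0.0], [520.0, 253.0, 6.0], [650.0, 352.0, 20.0]]
jar 0.87 [352. 277.] 598 [[711.0, 104.0, -0.0], [790.0, 136.0, 62.0], [804.0, 164.0, 90.0]]
tin 0.64 [434. 201.] 594 [[212.0, 307.0, -1.0], [364.0, 342.0, 71.0], [379.0, 378.0, 104.0]]
jar2 0.87 [352. 277.] 598 [[71
[... 816 characters left out ...]
, [576.0, -106.0, 123.0], [720.0, -51.0, 222.0]]
tray 0.68 [240. 212.] 3923 [[394.0, 163.0, -1.0], [518.0, 259.0, 5.0], [645.0, 354.0, 19.0]]
jar 0.95 [278. 140.] 389 [[738.0, 106.0, 16.0], [761.0, 132.0, 84.0], [794.0, 161.0, 90.0]]
tin 0.8 [210. 268.] 644 [[307.0, 309.0, 3.0], [343.0, 335.0, 98.0], [375.0, 379.0, 104.0]]
jar2 0.95 [278. 140.] 389 [[738.0, 106.0, 16.0], [761.0, 132.0, 84.0], [794.0, 161.0, 90.0]]
mug 0.8 [330. 257.] 593 [[349.0, -88.0, -0.0], [384.0, -50.0, 7.0], [421.0, 7.0, 92.0]]
bowl 0.61 [450. 220.] 1137 [[454.0, -481.0, 0.0], [510.0, -437.0, 24.0], [563.0, -371.0, 61.0]]
ramekin 0.93 [402. 263.] 555 [[341.0, -348.0, -0.0], [372.0, -286.0, 12.0], [403.0, -213.0, 42.0]]
```

```bash
python3 -m creep --help | head -30
```

```text
invalid input: not JSON, or not a number
```

View pics/scene0.png

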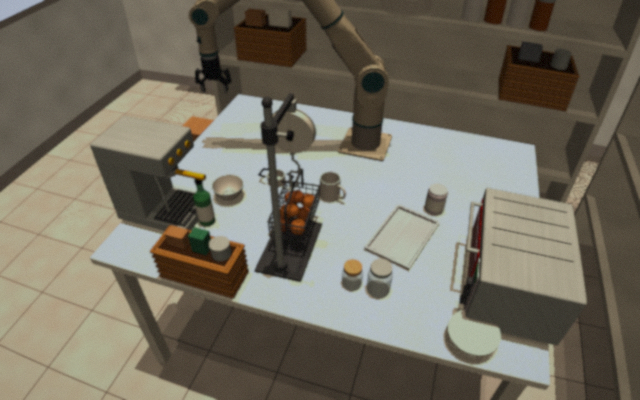

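View pics/top0.png

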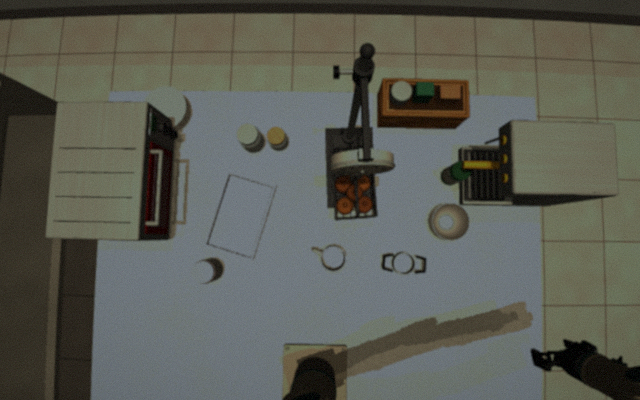

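Run:
```python
from h import *
for n in['scene','top']:
    P=np.load(f'{n}0.npy');Q=P.reshape(-1,3);Q=Q[~np.isnan(Q[:,0])]
    # base plate
    b=Q[(Q[:,2]>7)&(Q[:,2]<17)&(Q[:,0]>480)&(Q[:,0]<880)&(Q[:,1]>-230)&(Q[:,1]<30)]
    print(n,'base',len(b),cv2.minAreaRect(b[:,:2].astype(np.float32)))
    b=Q[(Q[:,2]>590)&(Q[:,0]>700)&(Q[:,0]<880)];print('post top',len(b),np.round(b.mean(0)) if len(b) else'')
    b=Q[(Q[:,2]>200)&(Q[:,2]<330)&(Q[:,0]>480)&(Q[:,0]<740)&(abs(Q[:,1]+100)<80)]
    print('hookregion',len(b),np.round(b[np.argsort(b[:,2])][::max(1,len(b)//25)]).tolist())
    b=Q[(Q[:,2]>128)&(Q[:,2]<225)&(Q[:,0]>480)&(Q[:,0]<740)&(abs(Q[:,1]+100)<50)]
    print('handle',len(b),np.round(b[np.argsort(b[:,0])][::max(1,len(b)//40)]).tolist())
    m=np.load(f'{n}_tray.npy');b=P[m];b=b[(b[:,2]<25)&(b[:,2]>-8)]
    for z0,z1 in((11,25),(2.5,9)):
        c=b[(b[:,2]>z0)&(b[:,2]<z1)];print('tray',z0,len(c),cv2.minAreaRect(c[:,:2].astype(np.float32)),c.mean(0))
```

```text
scene base 1760 ((712.17724609375, -97.97158813476562), (328.6687316894531, 253.6422119140625), 0.3682246506214142)
post top 170 [792. -99. 613.]
hookregion 256 [[517.0, -118.0, 201.0], [716.0, -100.0, 209.0], [684.0, -108.0, 216.0], [655.0, -109.0, 217.0], [702.0, -98.0, 218.0], [671.0, -103.0, 219.0], [525.0, -114.0, 220.0], [648.0, -105.0, 221.0], [556.0, -118.0, 221.0], [717.0, -99.0, 222.0], [525.0, -118.0, 223.0], [609.0, -112.0, 226.0], [619.0, -102.0, 228.0], [622.0, -117.0, 230.0], [622.0, -121.0, 233.0], [622.0, -124.0, 240.0], [620.0, -124.0, 247.0], [620.0, -121.0, 257.0], [620.0, -124.0, 260.0], [621.0, -123.0, 273.0], [621.0, -116.0, 279.0], [620.0, -93.0, 283.0], [621.0, -89.0, 294.0], [615.0, -87.0, 305.0], [617.0, -96.0, 316.0], [611.0, -108.0, 324.0]]
handle 686 [[506.0, -60.0, 148.0], [512.0, -117.0, 156.0], [514.0, -116.0, 198.0], [515.0, -127.0, 147.0], [517.0, -116.0, 138.0], [522.0, -59.0, 148.0], [542.0, -56.0, 128.0], [553.0, -81.0, 140.0], [560.0, -54.0, 135.0], [574.0, -102.0, 165.0], [583.0, -113.0, 174.0], [587.0, -87.0, 144.0], [591.0, -90.0, 142.0], [59
[... 2406 characters left out ...]
03.0, 168.0], [588.0, -108.0, 220.0], [590.0, -127.0, 159.0], [593.0, -108.0, 225.0], [595.0, -111.0, 224.0], [598.0, -121.0, 160.0], [603.0, -96.0, 148.0], [614.0, -81.0, 132.0], [617.0, -132.0, 133.0], [629.0, -92.0, 153.0], [697.0, -102.0, 221.0], [709.0, -99.0, 219.0], [716.0, -97.0, 164.0], [718.0, -80.0, 131.0], [719.0, -76.0, 150.0], [720.0, -118.0, 148.0], [723.0, -118.0, 150.0]]
tray 11 691 ((518.081298828125, 257.5994873046875), (170.92999267578125, 259.04217529296875), 73.31688690185547) [520.35602226 260.53937651  15.79106822]
tray 2.5 2279 ((517.143310546875, 254.58482360839844), (159.17623901367188, 244.0890655517578), 73.34785461425781) [518.80165153 259.47058011   5.06482125]
```

Scene: the post is at about (285,240), the dial at (297,130), the basket at (297,213) and the tray at (401,236). In the top view the basket is at (355,195) and the tray at (242,216). The hook opens towards +y, on the tray side. I'll grasp the handle on the robot side of the hump, with the tool tilted so it stays clear of the dial.

```bash
cat >> h.py <<'E'
from scipy.spatial.transform import Rotation as Rn
def frame(yaw,tilt):
    ex=np.array([np.cos(yaw),np.sin(yaw),0]);z=np.sin(tilt)*ex-np.cos(tilt)*np.array([0,0,1]);y=np.array([np.sin(yaw),-np.cos(yaw),0])
    return np.stack([np.cross(y,z),y,z],1)
def delta(p,R,cur=None):
    s=ctrl.read_state();p0=np.array(s['eef_pos']);R0=Rn.from_euler('xyz',s['tool_rot']).as_matrix()
    print('xyz',np.round(R0.T@(np.array(p)-p0),1).tolist(),'ang',np.round(Rn.from_matrix(R0.T@R).as_rotvec(),4).tolist())
E
python3 - <<'E'
from h import *
s=ctrl.read_state();m=np.array(viewer.camera_model('wrist')['T']);R0=Rn.from_euler('xyz',s['tool_rot']).as_matrix()
print('cam in tool',np.round(R0.T@(m[:3,3]-s['eef_pos'])),np.round(R0.T@m[:3,:3],2).tolist())
for n in['scene','top']:
    P=np.load(f'{n}0.npy').reshape(-1,3);b=P[(P[:,2]>214)&(P[:,2]<226)&(P[:,0]>520)&(P[:,0]<712)&(abs(P[:,1]+106)<20)]
    b=b[(abs(b[:,0]-617)>28)];f=np.polyfit(b[:,0],b[:,1],1);r=b[:,1]-np.polyval(f,b[:,0]);b=b[abs(r)<5];f=np.polyfit(b[:,0],b[:,1],1)
    print(n,len(b),np.degrees(np.arctan(f[0])),np.polyval(f,617),b[:,2].mean())
R=frame(0.08,0.61);h=np.array([575,-109,217.]);delta(h-120*R[:,2],R)
E
```

```text
cam in tool [  78.    0. -123.] [[-0.0, -0.95, -0.3], [1.0, -0.0, 0.0], [-0.0, -0.3, 0.95]]
scene 64 4.769693955024581 -108.12111564199364 219.8841510769514
top 99 4.911324105272569 -107.16616810623043 219.7009034290289
xyz [460.0, -409.3, -65.0] ang [-0.0549, 0.6083, 0.1741]
```

Run:
```python
from h import *
R=frame(0.083,0.7);h=np.array([575,-111,215.]);print(h-120*R[:,2]);delta(h-120*R[:,2],R)
```

```text
[ 497.96000564 -117.4090436   306.78106247]
xyz [451.0, -408.6, -56.4] ang [-0.0619, 0.6981, 0.1695]
```

```bash
python3 -m creep '[{"jaw":1,"xyz":[60,-55,-40],"angular":[-0.01,0.1,0.02]},{"jaw":1,"xyz":[100,-91,-50],"angular":[-0.02,0.2,0.04]},{"jaw":1,"xyz":[140,-127,-56],"angular":[-0.02,0.3,0.05]},{"jaw":0.6,"xyz":[180,-163,-56],"angular":[-0.03,0.4,0.08]},{"jaw":0.3,"xyz":[220,-199,-56],"angular":[-0.04,0.5,0.1]},{"jaw":0.3,"xyz":[260,-235,-56],"angular":[-0.05,0.6,0.14]},{"jaw":0.3,"xyz":[300,-271,-56],"angular":[-0.062,0.698,0.17]},{"jaw":0.3,"xyz":[345,-312,-56],"angular":[-0.062,0.698,0.17]},{"jaw":0.3,"xyz":[385,-350,-56],"angular":[-0.062,0.698,0.17]},{"jaw":0.3,"xyz":[420,-382,-56],"angular":[-0.062,0.698,0.17]},{"jaw":0.3,"xyz":[442,-402,-56],"angular":[-0.062,0.698,0.17]},{"jaw":0.3,"xyz":[451,-408.6,-56],"angular":[-0.062,0.698,0.17]}]'; python3 -m creep '[{"jaw":0.3,"xyz":[0,0,0],"angular":[0,0,0]},{"jaw":0.3,"xyz":[0,0,0],"angular":[0,0,0]}]'
python3 - <<'E'
from h import *
s=ctrl.read_state();print({k:np.round(v,3).tolist() for k,v in s.items()})
cm=viewer.camera_model('wrist');im,d=viewer.get_image('wrist');cv2.imwrite('pics/w1.png',im[...,::-1]);P=cloud('wrist',d,cm);np.save('w1.npy',P)
Q=P.reshape(-1,3);
b=Q[(Q[:,2]>205)&(Q[:,2]<330)&(Q[:,0]>510)&(Q[:,0]<730)&(abs(Q[:,1]+106)<40)]
print(len(b));
for x in range(510,725,8):
    c=b[abs(b[:,0]-x)<4]
    if len(c): print(x,len(c),np.round(np.percentile(c,[5,50,95],axis=0)[:,1:],1).tolist())
E
```

```text
clock: 2.7
eef_pos: [500.2, -125.2, 336.7]
tool_rot: [-3.125, -0.662, 0.085]
force: [0.3, 0.1, -0.0]
width: 55.7
gripper_force: 0.0
clock: 2.95
eef_pos: [499.0, -126.9, 335.6]
tool_rot: [-3.124, -0.66, 0.083]
force: [0.1, -0.2, -0.1]
width: 55.5
gripper_force: 0.0
{'clock': 2.95, 'qpos': [0.754, 0.169, -0.43, 2.278, -1.099, 0.233, -0.108], 'qd': [0.049, 0.005, -0.009, 0.004, -0.002, -0.002, -0.003], 'tau': [-1.472, -26.429, -1.59, -17.75, -0.666, -0.17, -0.001], 'eef_pos': [498.997, -126.877, 335.575], 'tool_rot': [-3.124, -0.66, 0.083], 'force': [0.104, -0.151, -0.095], 'torque': [-0.134, 0.631, -0.015], 'gripper_force': 0.0, 'width': 55.539}
4208
510 66 [[-121.4, 206.2], [-117.2, 209.9], [-112.8, 213.9]]
518 144 [[-121.1, 210.8], [-117.1, 216.5], [-112.8, 220.4]]
526 122 [[-120.4, 217.0], [-116.4, 219.2], [-112.2, 220.9]]
534 125 [[-119.7, 216.6], [-115.6, 219.3], [-111.3, 220.9]]
542 111 [[-119.0, 217.4], [-115.2, 219.5], [-111.2, 221.1]]
550 108 [[-118.2, 217.2], [-114.4, 219.5], [-110.3, 220.9]]
558 108 [[-117.5, 217.2], [-113.5, 219.5], [-109.5, 220.8]]
566 101 [[-116.7, 216.9]
[... 338 characters left out ...]
2110 [[-122.2, 226.1], [-101.0, 281.3], [-88.9, 325.8]]
622 141 [[-117.9, 226.4], [-108.6, 230.0], [-99.0, 282.1]]
630 69 [[-111.6, 225.4], [-107.7, 228.8], [-103.4, 230.4]]
638 44 [[-110.7, 220.2], [-106.8, 223.5], [-103.1, 226.4]]
646 60 [[-109.9, 217.3], [-106.3, 219.7], [-101.9, 221.4]]
662 42 [[-108.1, 216.9], [-104.5, 219.8], [-100.0, 220.9]]
670 69 [[-107.7, 218.0], [-103.8, 219.8], [-100.1, 221.0]]
678 63 [[-106.9, 218.4], [-103.4, 219.9], [-99.6, 221.2]]
686 66 [[-106.2, 217.9], [-102.4, 219.7], [-98.6, 221.0]]
694 67 [[-105.6, 217.9], [-101.8, 219.7], [-97.7, 221.1]]
702 48 [[-105.7, 216.3], [-102.6, 219.9], [-99.1, 221.3]]
710 35 [[-105.1, 217.1], [-102.4, 219.9], [-100.1, 220.7]]
```

View pics/w1.png

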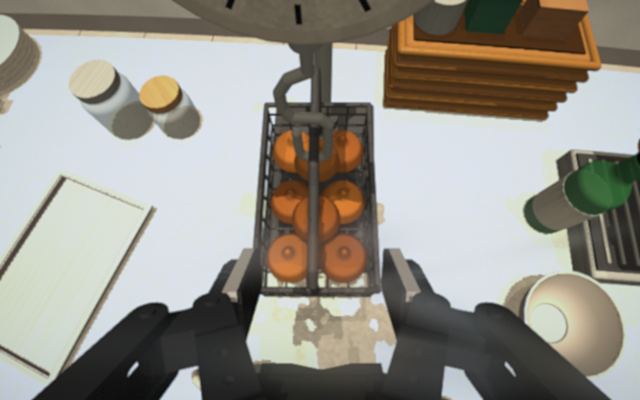

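Wrist view: the handle bar runs from (315,290) up to the hook at about (305,130). The mouth and bend are on the left (+y) at (285,100), and the dial is above. q5 and q6 have reached their limits and the camera is on the dial side. I'll unwind and turn the tool half round, so the camera sits on the robot's side.

Run:
```python
from h import *
for y in(0.5,0.9,1.39): delta([450,-120,330],frame(y,0))
```

```text
xyz [-41.2, -12.0, -24.9] ang [0.1213, -0.6534, -0.3981]
xyz [-41.2, -12.0, -24.9] ang [0.2537, -0.6287, -0.783]
xyz [-41.2, -12.0, -24.9] ang [0.416, -0.5723, -1.2529]
```

```bash
python3 -m creep '[{"jaw":0.3,"xyz":[-41,-12,-25],"angular":[0.03,-0.17,-0.05]},{"jaw":0.3,"xyz":[-41,-12,-25],"angular":[0.06,-0.33,-0.15]},{"jaw":0.3,"xyz":[-41,-12,-25],"angular":[0.12,-0.65,-0.4]},{"jaw":0.3,"xyz":[-41,-12,-25],"angular":[0.12,-0.65,-0.4]},{"jaw":0.3,"xyz":[-41,-12,-25],"angular":[0.25,-0.63,-0.78]},{"jaw":0.3,"xyz":[-41,-12,-25],"angular":[0.25,-0.63,-0.78]},{"jaw":0.3,"xyz":[-41,-12,-25],"angular":[0.416,-0.572,-1.253]},{"jaw":0.3,"xyz":[-41,-12,-25],"angular":[0.416,-0.572,-1.253]},{"jaw":0.3,"xyz":[-41,-12,-25],"angular":[0.416,-0.572,-1.253]},{"jaw":0.3,"xyz":[-41,-12,-25],"angular":[0.416,-0.572,-1.253]}]'
python3 - <<'E'
from h import *
print(np.round(ctrl.read_state()['qpos'],3))
for y in(2.3,3.22): delta([470,-118,330],frame(y,0))
E
```

```text
clock: 4.25
eef_pos: [450.0, -121.0, 329.9]
tool_rot: [-3.141, -0.001, 1.391]
force: [-0.3, 0.1, -0.0]
width: 55.7
gripper_force: 0.0
[ 0.404  0.278 -0.258  1.891  0.083  0.983 -0.071]
xyz [6.6, 19.2, -0.1] ang [0.0, -0.0013, -0.9089]
xyz [6.6, 19.2, -0.1] ang [0.0007, -0.0013, -1.8289]
```

```bash
python3 -m creep '[{"jaw":0.3,"xyz":[6.6,19.2,0],"angular":[0,0,-1.83]},{"jaw":0.3,"xyz":[6.6,19.2,0],"angular":[0,0,-1.83]},{"jaw":0.3,"xyz":[6.6,19.2,0],"angular":[0,0,-1.83]},{"jaw":0.3,"xyz":[6.6,19.2,0],"angular":[0,0,-1.83]},{"jaw":0.3,"xyz":[6.6,19.2,0],"angular":[0,0,-1.83]},{"jaw":0.3,"xyz":[6.6,19.2,0],"angular":[0,0,-1.83]},{"jaw":0.3,"xyz":[6.6,19.2,0],"angular":[0,0,-1.83]},{"jaw":0.3,"xyz":[6.6,19.2,0],"angular":[0,0,-1.83]},{"jaw":0.3,"xyz":[6.6,19.2,0],"angular":[0,0,-1.83]},{"jaw":0.3,"xyz":[6.6,19.2,0],"angular":[0,0,-1.83]},{"jaw":0.3,"xyz":[6.6,19.2,0],"angular":[0,0,-1.83]},{"jaw":0.3,"xyz":[6.6,19.2,0],"angular":[0,0,-1.83]}]'
python3 - <<'E'
from h import *
print(np.round(ctrl.read_state()['qpos'],3))
# stand/hook from w1
P=np.load('w1.npy').reshape(-1,3)
b=P[(abs(P[:,2]-220)<4)&(P[:,0]>525)&(P[:,0]<712)&(abs(P[:,1]+106)<16)&(abs(P[:,0]-617)>28)]
f=np.polyfit(b[:,0],b[:,1],1);print('handle',np.degrees(np.arctan(f[0])),np.polyval(f,[560,575,617]))
b=P[(P[:,2]>222)&(P[:,2]<320)&(P[:,0]>590)&(P[:,0]<640)&(abs(P[:,1]+106)<45)]
for z in range(224,318,4):
    c=b[abs(b[:,2]-z)<2]; print(z,len(c),np.round([c[:,0].min(),c[:,0].max(),c[:,1].min(),c[:,1].max()]).tolist() if len(c) else'', np.histogram(c[:,1],bins=np.arange(-140,-75,5))[0].tolist())
t=np.array([518,256]); 
R=frame(0.083,0); 
def flip(R): return R@np.diag([-1,-1,1.])
for tilt in(.45,.55):
    R=flip(frame(.083,tilt));h=np.array([572,-112.3,216.]);print(tilt,h-90*R[:,2]);delta(h-90*R[:,2],R)
E
```

```text
clock: 5.75
eef_pos: [470.4, -117.1, 330.3]
tool_rot: [3.141, 0.001, -3.066]
force: [0.2, 0.1, -0.8]
width: 55.6
gripper_force: 0.0
[ 0.677  0.354 -0.665  1.84   0.251  1.032  1.558]
handle 4.800998610203253 [-113.38852886 -112.12868039 -108.60110466]
224 190 [590.0, 640.0, -122.0, -96.0] [0, 0, 0, 3, 18, 70, 50, 39, 10, 0, 0, 0]
228 367 [596.0, 635.0, -123.0, -94.0] [0, 0, 0, 6, 20, 123, 158, 40, 17, 3, 0, 0]
232 124 [603.0, 630.0, -124.0, -94.0] [0, 0, 0, 12, 7, 16, 69, 3, 14, 3, 0, 0]
236 46 [611.0, 615.0, -124.0, -93.0] [0, 0, 0, 13, 10, 0, 0, 3, 14, 6, 0, 0]
240 49 [611.0, 617.0, -124.0, -93.0] [0, 0, 0, 14, 8, 0, 0, 3, 19, 5, 0, 0]
244 48 [612.0, 617.0, -124.0, -93.0] [0, 0, 0, 13, 12, 0, 0, 0, 18, 5, 0, 0]
248 53 [612.0, 617.0, -124.0, -93.0] [0, 0, 0, 14, 13, 0, 0, 4, 16, 6, 0, 0]
252 58 [612.0, 617.0, -124.0, -93.0] [0, 0, 0, 18, 13, 0, 0, 2, 20, 5, 0, 0]
256 56 [612.0, 616.0, -124.0, -93.0] [0, 0, 0, 15, 11, 0, 0, 3, 19, 8, 0, 0]
260 106 [611.0, 619.0, -124.0, -93.0] [0, 0, 0, 16, 15, 0, 0, 2, 57, 16, 0, 0]
264 28 [613.0, 616.0, -124.0, -117.0] [0, 0, 0, 16, 12, 0, 0, 0, 0,
[... 511 characters left out ...]
 [0, 0, 0, 0, 0, 0, 0, 0, 0, 27, 18, 0]
296 44 [611.0, 616.0, -93.0, -86.0] [0, 0, 0, 0, 0, 0, 0, 0, 0, 22, 22, 0]
300 51 [611.0, 616.0, -93.0, -86.0] [0, 0, 0, 0, 0, 0, 0, 0, 0, 29, 22, 0]
304 45 [611.0, 615.0, -93.0, -86.0] [0, 0, 0, 0, 0, 0, 0, 0, 0, 22, 23, 0]
308 60 [611.0, 616.0, -96.0, -86.0] [0, 0, 0, 0, 0, 0, 0, 0, 1, 25, 34, 0]
312 68 [611.0, 618.0, -97.0, -88.0] [0, 0, 0, 0, 0, 0, 0, 0, 7, 38, 23, 0]
316 75 [612.0, 617.0, -100.0, -89.0] [0, 0, 0, 0, 0, 0, 0, 0, 24, 47, 4, 0]
0.45 [ 532.98786603 -115.54546321  297.04023921]
xyz [-62.5, -3.3, 33.3] ang [-0.0009, -0.4495, -0.0073]
0.55 [ 525.12009205 -116.19999216  292.72720699]
xyz [-54.6, -3.3, 37.6] ang [-0.0013, -0.5495, -0.0073]
```

```bash
python3 -m creep '[{"jaw":0.3,"xyz":[-30,-3,20],"angular":[0,-0.17,-0.007]},{"jaw":0.3,"xyz":[-58,-3,35],"angular":[0,-0.34,-0.007]},{"jaw":0.3,"xyz":[-58,-3,35],"angular":[0,-0.5,-0.007]},{"jaw":0.3,"xyz":[-58,-3,35],"angular":[0,-0.5,-0.007]},{"jaw":0.3,"xyz":[-58,-3,35],"angular":[0,-0.5,-0.007]},{"jaw":0.3,"xyz":[-58,-3,35],"angular":[0,-0.5,-0.007]}]'
python3 - <<'E'
from h import *
s=ctrl.read_state();print(np.round(s['qpos'],3),np.round(s['force'],2))
R=frame(.084,.5)@np.diag([-1,-1,1.]);delta([573,-112.3,216.5],R)
cm=viewer.camera_model('wrist');im,d=viewer.get_image('wrist');cv2.imwrite('pics/w2.png',im[...,::-1]);P=cloud('wrist',d,cm).reshape(-1,3)
b=P[(abs(P[:,2]-220)<4)&(P[:,0]>525)&(P[:,0]<712)&(abs(P[:,1]+106)<16)&(abs(P[:,0]-617)>28)]
f=np.polyfit(b[:,0],b[:,1],1);print('handle',len(b),np.degrees(np.arctan(f[0])),np.polyval(f,[560,575,617]),np.percentile(b[:,2],[5,50,95]))
E
```

```text
clock: 6.5
eef_pos: [531.2, -114.0, 297.0]
tool_rot: [-3.139, 0.504, -3.053]
force: [-0.4, -0.2, 0.4]
width: 55.8
gripper_force: 0.0
[ 0.803  0.316 -0.694  2.159  0.291  0.254  1.579] [-0.39 -0.19  0.42]
xyz [2.3, -1.8, 90.7] ang [0.0, 0.0035, 0.0041]
handle 1385 5.025895383923414 [-112.54431677 -111.22515526 -107.53150303] [217.47519081 219.73824056 220.8791751 ]
```

Run:
```python
from h import *
R=frame(.085,.42)@np.diag([-1,-1,1.]);delta([573,-111.7,216.5],R);delta(np.array([573,-111.7,216.5])-50*R[:,2],R)
```

```text
xyz [1.7, -1.4, 90.6] ang [-0.0003, 0.083, 0.0034]
xyz [-2.4, -1.4, 40.8] ang [-0.0003, 0.083, 0.0034]
```

```bash
python3 -m creep '[{"jaw":0.3,"xyz":[-2.4,-1.4,20],"angular":[0,0.083,0.003]},{"jaw":0.3,"xyz":[-2.4,-1.4,41],"angular":[0,0.083,0.003]},{"jaw":0.3,"xyz":[-1,-1.4,58],"angular":[0,0.083,0.003]},{"jaw":0.3,"xyz":[0.5,-1.4,76],"angular":[0,0.083,0.003]},{"jaw":0.3,"xyz":[1.7,-1.4,90.6],"angular":[0,0.083,0.003]},{"jaw":0.3,"xyz":[1.7,-1.4,90.6],"angular":[0,0.083,0.003]},{"jaw":0.3,"xyz":[1.7,-1.4,90.6],"angular":[0,0.083,0.003]}]'
python3 - <<'E'
from h import *
s=ctrl.read_state();print(np.round(s['qpos'],3),np.round(s['force'],2))
R=frame(.085,.42)@np.diag([-1,-1,1.]);delta([573,-111.7,216.5],R)
cm=viewer.camera_model('wrist');im,d=viewer.get_image('wrist');cv2.imwrite('pics/w3.png',im[...,::-1])
E
```

```text
clock: 7.42
eef_pos: [571.5, -111.8, 215.8]
tool_rot: [-3.141, 0.419, -3.057]
force: [-0.2, -0.6, 0.4]
width: 55.5
gripper_force: 0.0
[ 0.584  0.496 -0.522  2.101  0.642  0.233  1.222] [-0.2  -0.64  0.42]
xyz [-1.7, -0.1, 0.0] ang [-0.0003, -0.0015, -0.0001]
```

View pics/w3.png

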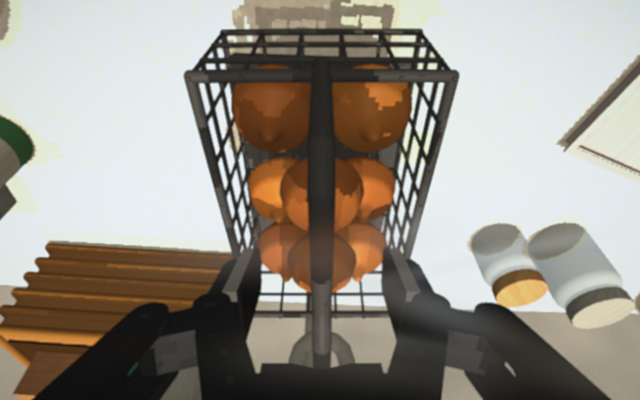

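Wrist view (tool flipped): the handle runs centrally at column 320, midway between the pads at (240,290) and (400,290). The hook curve is at (322,350). q6 is at its limit, so I'll ease the tilt to 0.3 and move slightly back before closing.

Run:
```python
from h import *
R=frame(.085,.3)@np.diag([-1,-1,1.]);delta([566,-112.2,216.0],R)
```

```text
xyz [4.9, 0.1, -2.2] ang [-0.0006, 0.1187, -0.0002]
```

```bash
python3 -m creep '[{"jaw":0.3,"xyz":[4.9,0,-2.2],"angular":[0,0.06,0]},{"jaw":0.3,"xyz":[4.9,0,-2.2],"angular":[0,0.119,0]},{"jaw":0.3,"xyz":[4.9,0,-2.2],"angular":[0,0.119,0]},{"jaw":0.3,"xyz":[4.9,0,-2.2],"angular":[0,0.119,0]}]'
python3 - <<'E'
from h import *
s=ctrl.read_state();print(np.round(s['qpos'],3),np.round(s['force'],2),s['eef_pos'],s['tool_rot'])
E
python3 -m creep '[{"jaw":-0.4,"xyz":[0,0,0],"angular":[0,0,0]},{"jaw":-0.6,"xyz":[0,0,0],"angular":[0,0,0]},{"jaw":-0.75,"xyz":[0,0,0],"angular":[0,0,0]},{"jaw":-0.85,"xyz":[0,0,0],"angular":[0,0,0]},{"jaw":-1,"xyz":[0,0,0],"angular":[0,0,0]},{"jaw":-1,"xyz":[0,0,0],"angular":[0,0,0]},{"jaw":-1,"xyz":[0,0,0],"angular":[0,0,0]},{"jaw":-1,"xyz":[0,0,0],"angular":[0,0,0]}]'
```

```text
clock: 7.98
eef_pos: [565.2, -112.4, 215.4]
tool_rot: [-3.141, 0.299, -3.057]
force: [-0.4, -0.4, -0.2]
width: 55.5
gripper_force: 0.0
[ 0.623  0.527 -0.619  2.014  0.578  0.445  1.276] [-0.43 -0.38 -0.2 ] [ 565.17190041 -112.44039659  215.4388809 ] [-3.14098007  0.29930518 -3.05671802]
clock: 8.98
eef_pos: [565.4, -112.3, 215.3]
tool_rot: [-3.141, 0.299, -3.057]
force: [-0.6, -0.8, -0.5]
width: 7.1
gripper_force: 58.5
```

```bash
for i in 1; do
python3 -m creep '[{"jaw":-1,"xyz":[-1.5,0,-4.8],"angular":[0,0,0]},{"jaw":-1,"xyz":[-1.5,0,-4.8],"angular":[0,0,0]},{"jaw":-1,"xyz":[-1.5,0,-4.8],"angular":[0,0,0]}]'
python3 -m creep '[{"jaw":-1,"xyz":[-1.5,0,-4.8],"angular":[0,0,0]},{"jaw":-1,"xyz":[-1.5,0,-4.8],"angular":[0,0,0]},{"jaw":-1,"xyz":[-1.5,0,-4.8],"angular":[0,0,0]}]'
python3 -m creep '[{"jaw":-1,"xyz":[-1.5,0,-4.8],"angular":[0,0,0]},{"jaw":-1,"xyz":[-1.5,0,-4.8],"angular":[0,0,0]},{"jaw":-1,"xyz":[-1.5,0,-4.8],"angular":[0,0,0]}]'
python3 -m creep '[{"jaw":-1,"xyz":[-1.5,0,-4.8],"angular":[0,0,0]},{"jaw":-1,"xyz":[-1.5,0,-4.8],"angular":[0,0,0]},{"jaw":-1,"xyz":[-1.5,0,-4.8],"angular":[0,0,0]}]'
python3 -m creep '[{"jaw":-1,"xyz":[-1.5,0,-4.8],"angular":[0,0,0]},{"jaw":-1,"xyz":[-1.5,0,-4.8],"angular":[0,0,0]},{"jaw":-1,"xyz":[-1.5,0,-4.8],"angular":[0,0,0]}]'
done | grep -E 'pos|force:|rot'
python3 - <<'E'
from h import *
s=ctrl.read_state();print(np.round(s['qpos'],3),np.round(s['torque'],3),s['clock'])
E
```

```text
eef_pos: [565.7, -112.2, 220.5]
tool_rot: [-3.141, 0.299, -3.057]
force: [0.7, -0.0, -0.1]
gripper_force: 58.6
eef_pos: [565.7, -112.2, 225.5]
tool_rot: [-3.141, 0.299, -3.057]
force: [-0.1, 0.1, -0.1]
gripper_force: 58.5
eef_pos: [565.6, -112.3, 230.4]
tool_rot: [-3.141, 0.299, -3.057]
force: [-0.4, 0.3, -1.1]
gripper_force: 58.6
eef_pos: [565.6, -112.2, 235.5]
tool_rot: [-3.141, 0.299, -3.057]
force: [0.7, -0.2, -1.0]
gripper_force: 58.5
eef_pos: [565.7, -112.3, 240.5]
tool_rot: [-3.141, 0.299, -3.057]
force: [0.1, 0.3, -2.4]
gripper_force: 58.5
[ 0.664  0.499 -0.674  1.984  0.531  0.509  1.319] [-0.056  0.582  0.02 ] 10.85
```

```bash
cat > st.py <<'E'
from h import *
s=ctrl.read_state();print(round(s['clock'],2),np.round(s['eef_pos'],1),np.round(s['force'],2),np.round(s['torque'],3),np.round(s['tau'],2))
E
python3 st.py
python3 -m creep '[{"jaw":-1,"xyz":[-1.5,0,-4.8],"angular":[0,0,0]},{"jaw":-1,"xyz":[-1.5,0,-4.8],"angular":[0,0,0]},{"jaw":-1,"xyz":[-1.5,0,-4.8],"angular":[0,0,0]}]' >/dev/null; python3 st.py
python3 -m creep '[{"jaw":-1,"xyz":[-1.5,0,-4.8],"angular":[0,0,0]},{"jaw":-1,"xyz":[-1.5,0,-4.8],"angular":[0,0,0]},{"jaw":-1,"xyz":[-1.5,0,-4.8],"angular":[0,0,0]}]'>/dev/null; python3 st.py
python3 -m creep '[{"jaw":-1,"xyz":[-1.5,0,-4.8],"angular":[0,0,0]},{"jaw":-1,"xyz":[-1.5,0,-4.8],"angular":[0,0,0]},{"jaw":-1,"xyz":[-1.5,0,-4.8],"angular":[0,0,0]}]'>/dev/null; python3 st.py
python3 - <<'E'
from h import *
for n in['scene','wrist']:
    cm=viewer.camera_model(n);im,d=viewer.get_image(n);np.save(n+'L40.npy',cloud(n,d,cm));cv2.imwrite(f'pics/{n}L40.png',im[...,::-1])
P=np.load('wristL40.npy').reshape(-1,3);b=P[(abs(P[:,0]-616)<40)&(abs(P[:,1]+108)<40)&(P[:,2]>235)]
print(len(b))
for z in range(236,330,4):
    c=b[abs(b[:,2]-z)<2]; print(z,len(c),np.round([c[:,0].min(),c[:,0].max()]).tolist() if len(c) else'', np.histogram(c[:,1],bins=np.arange(-140,-75,5))[0].tolist())
E
```

```text
10.85 [ 565.7 -112.3  240.5] [ 0.12  0.33 -2.37] [-0.056  0.582  0.02 ] [  0.14 -43.44  -6.62 -17.34   0.23  -1.6   -0.  ]
11.22 [ 565.4 -112.4  245.4] [-0.65 -0.15 -2.87] [-0.042  0.707  0.003] [-2.000e-02 -4.378e+01 -6.960e+00 -1.819e+01  2.400e-01 -1.880e+00
  0.000e+00]
11.6 [ 565.6 -112.3  250.6] [ 0.61  0.06 -3.04] [-0.061  0.74   0.053] [-2.000e-02 -4.352e+01 -6.990e+00 -1.843e+01  2.400e-01 -1.890e+00
  0.000e+00]
11.97 [ 565.7 -112.3  255.6] [-0.69  0.06 -3.52] [-0.033  0.704  0.038] [-2.000e-02 -4.328e+01 -7.010e+00 -1.866e+01  2.300e-01 -1.900e+00
  0.000e+00]
1169
236 0  [0, 0, 0, 0, 0, 0, 0, 0, 0, 0, 0, 0]
240 0  [0, 0, 0, 0, 0, 0, 0, 0, 0, 0, 0, 0]
244 0  [0, 0, 0, 0, 0, 0, 0, 0, 0, 0, 0, 0]
248 16 [613.0, 616.0] [0, 0, 0, 0, 0, 6, 0, 10, 0, 0, 0, 0]
252 73 [613.0, 618.0] [0, 0, 0, 0, 11, 27, 0, 35, 0, 0, 0, 0]
256 15 [584.0, 615.0] [0, 0, 0, 0, 1, 7, 7, 0, 0, 0, 0, 0]
260 467 [576.0, 598.0] [0, 0, 0, 0, 0, 287, 180, 0, 0, 0, 0, 0]
264 310 [591.0, 617.0] [0, 0, 0, 0, 2, 152, 153, 3, 0, 0, 0, 0]
268 287 [596.0, 611.0] [0, 0, 0, 0, 0, 113, 166, 8, 0, 0, 0, 0]
272 1 [606.0, 606.0] [0, 0, 0, 0, 0, 0, 1, 0, 0, 0, 0, 0]
276 0  [0, 0, 0, 0, 0, 0, 0, 0, 0, 0, 0, 0]
280 0  [0, 0, 0, 0, 0, 0, 0, 0, 0, 0, 0, 0]
284 0  [0, 0, 0, 0, 0, 0, 0, 0, 0, 0, 0, 0]
288 0  [0, 0, 0, 0, 0, 0, 0, 0, 0, 0, 0, 0]
292 0  [0, 0, 0, 0, 0, 0, 0, 0, 0, 0, 0, 0]
296 0  [0, 0, 0, 0, 0, 0, 0, 0, 0, 0, 0, 0]
300 0  [0, 0, 0, 0, 0, 0, 0, 0, 0, 0, 0, 0]
304 0  [0, 0, 0, 0, 0, 0, 0, 0, 0, 0, 0, 0]
308 0  [0, 0, 0, 0, 0, 0, 0, 0, 0, 0, 0, 0]
312 0  [0, 0, 0, 0, 0, 0, 0, 0, 0, 0, 0, 0]
316 0  [0, 0, 0, 0, 0, 0, 0, 0, 0, 0, 0, 0]
320 0  [0, 0, 0, 0, 0, 0, 0, 0, 0, 0, 0, 0]
324 0  [0, 0, 0, 0, 0, 0, 0, 0, 0, 0, 0, 0]
328 0  [0, 0, 0, 0, 0, 0, 0, 0, 0, 0, 0, 0]
```

The q6 torque is a clean load signal, and it levels off between z 240 and 245. I'll step through that range in 2 mm steps to find the point.

```bash
cat > st.py <<'E'
from h import *
s=ctrl.read_state();print(round(s['clock'],2),np.round(s['eef_pos'],2),np.round(s['force'],2),np.round(s['tau'],3)[[1,3,5]])
E
python3 -m creep '[{"jaw":-1,"xyz":[1.5,0,4.8],"angular":[0,0,0]},{"jaw":-1,"xyz":[3,0,9.6],"angular":[0,0,0]},{"jaw":-1,"xyz":[4.5,0,14.3],"angular":[0,0,0]},{"jaw":-1,"xyz":[5.9,0,19.1],"angular":[0,0,0]},{"jaw":-1,"xyz":[5.9,0,19.1],"angular":[0,0,0]},{"jaw":-1,"xyz":[5.9,0,19.1],"angular":[0,0,0]}]' >/dev/null; python3 st.py
python3 -m creep '[{"jaw":-1,"xyz":[-0.6,0,-1.9],"angular":[0,0,0]},{"jaw":-1,"xyz":[-0.6,0,-1.9],"angular":[0,0,0]},{"jaw":-1,"xyz":[-0.6,0,-1.9],"angular":[0,0,0]}]' >/dev/null; python3 st.py
python3 -m creep '[{"jaw":-1,"xyz":[-0.6,0,-1.9],"angular":[0,0,0]},{"jaw":-1,"xyz":[-0.6,0,-1.9],"angular":[0,0,0]},{"jaw":-1,"xyz":[-0.6,0,-1.9],"angular":[0,0,0]}]' >/dev/null; python3 st.py
python3 -m creep '[{"jaw":-1,"xyz":[-0.6,0,-1.9],"angular":[0,0,0]},{"jaw":-1,"xyz":[-0.6,0,-1.9],"angular":[0,0,0]},{"jaw":-1,"xyz":[-0.6,0,-1.9],"angular":[0,0,0]}]' >/dev/null; python3 st.py
python3 -m creep '[{"jaw":-1,"xyz":[-0.6,0,-1.9],"angular":[0,0,0]},{"jaw":-1,"xyz":[-0.6,0,-1.9],"angular":[0,0,0]},{"jaw":-1,"xyz":[-0.6,0,-1.9],"angular":[0,0,0]}]' >/dev/null; python3 st.py
python3 -m creep '[{"jaw":-1,"xyz":[-0.6,0,-1.9],"angular":[0,0,0]},{"jaw":-1,"xyz":[-0.6,0,-1.9],"angular":[0,0,0]},{"jaw":-1,"xyz":[-0.6,0,-1.9],"angular":[0,0,0]}]' >/dev/null; python3 st.py
python3 -m creep '[{"jaw":-1,"xyz":[-0.6,0,-1.9],"angular":[0,0,0]},{"jaw":-1,"xyz":[-0.6,0,-1.9],"angular":[0,0,0]},{"jaw":-1,"xyz":[-0.6,0,-1.9],"angular":[0,0,0]}]' >/dev/null; python3 st.py
python3 -m creep '[{"jaw":-1,"xyz":[-0.6,0,-1.9],"angular":[0,0,0]},{"jaw":-1,"xyz":[-0.6,0,-1.9],"angular":[0,0,0]},{"jaw":-1,"xyz":[-0.6,0,-1.9],"angular":[0,0,0]}]' >/dev/null; python3 st.py
```

```text
12.82 [ 565.82 -112.15  235.7 ] [-0.28  0.71 -2.55] [-43.206 -17.358  -1.811]
13.2 [ 565.94 -112.21  237.81] [ 0.8  -0.27 -2.79] [-43.389 -17.232  -1.622]
13.57 [ 565.83 -112.25  239.63] [ 0.11  0.38 -3.1 ] [-43.385 -17.234  -1.579]
13.95 [ 565.69 -112.26  241.54] [ 0.41  0.09 -3.2 ] [-43.404 -17.526  -1.683]
14.32 [ 565.61 -112.28  243.44] [-0.05 -0.56 -3.87] [-43.621 -17.89   -1.809]
14.7 [ 565.74 -112.27  245.55] [-0.2  -0.46 -2.95] [-43.697 -18.123  -1.867]
15.07 [ 565.76 -112.24  247.54] [ 0.13 -0.22 -4.8 ] [-43.602 -18.221  -1.871]
15.45 [ 565.78 -112.24  249.53] [ 0.31  0.04 -2.73] [-43.505 -18.312  -1.872]
```

```bash
python3 -m creep '[{"jaw":-1,"xyz":[-1.5,0,-4.8],"angular":[0,0,0]},{"jaw":-1,"xyz":[-3,0,-9.6],"angular":[0,0,0]},{"jaw":-1,"xyz":[-4.5,0,-14.4],"angular":[0,0,0]},{"jaw":-1,"xyz":[-6,0,-19.2],"angular":[0,0,0]},{"jaw":-1,"xyz":[-7.4,0,-24],"angular":[0,0,0]},{"jaw":-1,"xyz":[-8.9,0,-28.8],"angular":[0,0,0]},{"jaw":-1,"xyz":[-10.3,0,-33.3],"angular":[0,0,0]},{"jaw":-1,"xyz":[-10.9,0,-35.2],"angular":[0,0,0]},{"jaw":-1,"xyz":[-10.9,0,-35.2],"angular":[0,0,0]},{"jaw":-1,"xyz":[-10.9,0,-35.2],"angular":[0,0,0]}]'; python3 st.py
python3 - <<'E'
from h import *
for n in['scene','wrist','top']:
    cm=viewer.camera_model(n);im,d=viewer.get_image(n);P=cloud(n,d,cm);np.save(n+'L80.npy',P);cv2.imwrite(f'pics/{n}L80.png',im[...,::-1])
    P=P.reshape(-1,3);b=P[(abs(P[:,0]-616)<12)&(abs(P[:,1]+108)<35)&(P[:,2]>240)&(P[:,2]<330)]
    print(n,len(b))
    for z in range(244,328,4):
        c=b[abs(b[:,2]-z)<2]; 
        if len(c):print(z,len(c),np.round([c[:,0].min(),c[:,0].max()]).tolist(), np.histogram(c[:,1],bins=np.arange(-140,-70,5))[0].tolist())
    b=P[(abs(P[:,1]+108)<16)&(P[:,2]>270)&(P[:,2]<300)&(P[:,0]>510)&(P[:,0]<720)]
    for x in range(510,720,8):
        c=b[abs(b[:,0]-x)<4]
        if len(c)>3:print(x,len(c),np.round(np.median(c,axis=0)[1:],1).tolist(),np.round(np.percentile(c[:,2],95),1))
im=cv2.imread('pics/sceneL80.png')[60:240,230:360];cv2.imwrite('pics/c1.png',np.hstack([cv2.resize(im,None,fx=3,fy=3,interpolation=3),cv2.resize(cv2.imread('pics/wristL80.png'),(400,250)).repeat(1,0)[[*range(250)]+[249]*290]]))
E
```

```text
clock: 16.7
eef_pos: [565.7, -112.2, 286.1]
tool_rot: [-3.141, 0.298, -3.057]
force: [0.1, 0.9, -2.9]
width: 7.2
gripper_force: 58.5
16.7 [ 565.68 -112.24  286.14] [ 0.06  0.92 -2.91] [-41.786 -19.923  -1.896]
scene 102
244 6 [618.0, 624.0] [0, 0, 0, 0, 1, 1, 2, 2, 0, 0, 0, 0, 0]
248 7 [617.0, 621.0] [0, 0, 0, 0, 1, 3, 2, 1, 0, 0, 0, 0, 0]
252 6 [614.0, 622.0] [0, 0, 0, 0, 1, 0, 0, 3, 2, 0, 0, 0, 0]
256 3 [618.0, 622.0] [0, 0, 0, 0, 0, 0, 0, 1, 1, 1, 0, 0, 0]
260 3 [616.0, 621.0] [0, 0, 0, 0, 0, 0, 0, 1, 1, 1, 0, 0, 0]
264 3 [618.0, 619.0] [0, 0, 0, 0, 0, 0, 0, 1, 1, 1, 0, 0, 0]
268 2 [621.0, 623.0] [0, 0, 0, 1, 0, 0, 0, 0, 1, 0, 0, 0, 0]
272 5 [617.0, 623.0] [0, 0, 0, 1, 0, 0, 0, 0, 2, 2, 0, 0, 0]
276 3 [617.0, 627.0] [0, 0, 0, 1, 0, 0, 0, 0, 1, 1, 0, 0, 0]
280 6 [618.0, 624.0] [0, 0, 0, 1, 0, 0, 0, 0, 3, 2, 0, 0, 0]
284 6 [613.0, 623.0] [0, 0, 0, 3, 0, 0, 0, 1, 2, 0, 0, 0, 0]
288 3 [618.0, 623.0] [0, 0, 0, 1, 0, 0, 0, 0, 1, 1, 0, 0, 0]
292 3 [619.0, 623.0] [0, 0, 0, 0, 2, 0, 0, 0, 1, 0, 0, 0, 0]
296 5 [619.0, 623.0] [0, 0, 0, 2, 1, 0, 2, 0, 0, 0, 0, 0, 0]
300 8 [615.0, 625.0] [0, 0
[... 1842 characters left out ...]
0, 0, 0, 0, 2, 0, 0, 0]
268 1 [614.0, 614.0] [0, 0, 0, 0, 1, 0, 0, 0, 0, 0, 0, 0, 0]
272 1 [613.0, 613.0] [0, 0, 0, 1, 0, 0, 0, 0, 0, 0, 0, 0, 0]
276 2 [612.0, 612.0] [0, 0, 0, 0, 0, 0, 0, 0, 1, 1, 0, 0, 0]
288 1 [613.0, 613.0] [0, 0, 0, 1, 0, 0, 0, 0, 0, 0, 0, 0, 0]
296 2 [604.0, 606.0] [0, 0, 0, 0, 0, 1, 1, 0, 0, 0, 0, 0, 0]
300 5 [606.0, 608.0] [0, 0, 0, 0, 0, 2, 3, 0, 0, 0, 0, 0, 0]
582 6 [-108.7, 288.7] 291.7
590 15 [-108.8, 290.4] 293.8
598 13 [-110.6, 293.1] 297.8
606 6 [-106.6, 297.6] 299.3
614 4 [-108.4, 275.3] 287.6
678 4 [-101.5, 287.0] 289.9
686 11 [-100.3, 287.7] 290.8
694 12 [-101.5, 286.8] 289.1
702 8 [-100.0, 285.4] 288.4
710 8 [-100.0, 287.6] 289.1
718 6 [-99.0, 281.7] 284.6
```

View pics/c1.png

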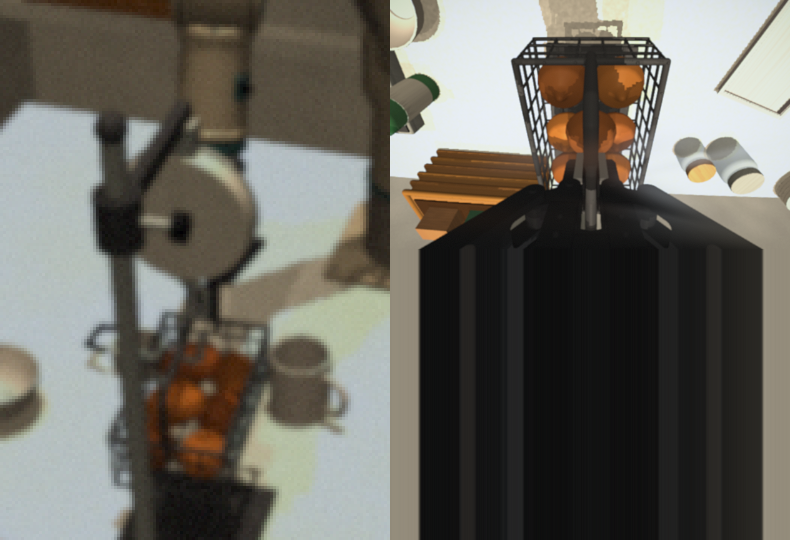

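The hump top is at z≈300 and lies between the tip (about z 291) and the bend (about z 305). Now I'll draw it out towards +y in small steps, with a force guard between steps.

```bash
cat > st.py <<'E'
from h import *
import sys
s=ctrl.read_state();print(round(s['clock'],2),np.round(s['eef_pos'],2),np.round(s['force'],2),np.round(s['tau'],2).tolist(),flush=True)
sys.exit(int(abs(s['force'][1])>1.9))
E
python3 st.py &&
python3 -m creep '[{"jaw":-1,"xyz":[0,1.5,0],"angular":[0,0,0]},{"jaw":-1,"xyz":[0,3,0],"angular":[0,0,0]},{"jaw":-1,"xyz":[0,3,0],"angular":[0,0,0]}]' >/dev/null; python3 st.py &&
python3 -m creep '[{"jaw":-1,"xyz":[0,1.5,0],"angular":[0,0,0]},{"jaw":-1,"xyz":[0,3,0],"angular":[0,0,0]},{"jaw":-1,"xyz":[0,3,0],"angular":[0,0,0]}]' >/dev/null && python3 st.py &&
python3 -m creep '[{"jaw":-1,"xyz":[0,1,0],"angular":[0,0,0]},{"jaw":-1,"xyz":[0,2,0],"angular":[0,0,0]},{"jaw":-1,"xyz":[0,2,0],"angular":[0,0,0]}]' >/dev/null && python3 st.py
```

```text
16.85 [ 565.74 -112.17  286.17] [-0.05  0.52 -3.94] [0.01, -41.69, -7.02, -19.85, 0.21, -1.88, -0.0]
17.23 [ 565.6  -108.95  286.39] [-0.78  0.24 -4.06] [-0.03, -41.55, -6.98, -19.81, 0.21, -1.88, -0.01]
17.6 [ 565.36 -106.    286.41] [-0.63  0.39 -4.33] [-0.04, -41.47, -6.94, -19.81, 0.22, -1.88, -0.01]
17.98 [ 565.15 -104.14  286.36] [ 0.83  1.13 -3.85] [-0.02, -41.42, -6.9, -19.82, 0.22, -1.88, -0.01]
```

```bash
python3 -m creep '[{"jaw":-1,"xyz":[0,1.5,0],"angular":[0,0,0]},{"jaw":-1,"xyz":[0,3,0],"angular":[0,0,0]},{"jaw":-1,"xyz":[0,4,0],"angular":[0,0,0]}]' >/dev/null; python3 st.py &&
python3 -m creep '[{"jaw":-1,"xyz":[0,1.5,0],"angular":[0,0,0]},{"jaw":-1,"xyz":[0,3,0],"angular":[0,0,0]},{"jaw":-1,"xyz":[0,4,0],"angular":[0,0,0]}]' >/dev/null && python3 st.py &&
python3 -m creep '[{"jaw":-1,"xyz":[0,1.5,0],"angular":[0,0,0]},{"jaw":-1,"xyz":[0,3,0],"angular":[0,0,0]},{"jaw":-1,"xyz":[0,5,0],"angular":[0,0,0]}]' >/dev/null && python3 st.py &&
python3 -m creep '[{"jaw":-1,"xyz":[0,2,0],"angular":[0,0,0]},{"jaw":-1,"xyz":[0,4,0],"angular":[0,0,0]},{"jaw":-1,"xyz":[0,6,0],"angular":[0,0,0]}]' >/dev/null && python3 st.py &&
python3 -m creep '[{"jaw":-1,"xyz":[0,2,0],"angular":[0,0,0]},{"jaw":-1,"xyz":[0,6,0],"angular":[0,0,0]},{"jaw":-1,"xyz":[0,10,0],"angular":[0,0,0]}]' >/dev/null && python3 st.py &&
python3 -m creep '[{"jaw":-1,"xyz":[0,5,0],"angular":[0,0,0]},{"jaw":-1,"xyz":[0,10,0],"angular":[0,0,0]},{"jaw":-1,"xyz":[0,15,0],"angular":[0,0,0]},{"jaw":-1,"xyz":[0,20,0],"angular":[0,0,0]},{"jaw":-1,"xyz":[0,20,0],"angular":[0,0,0]}]' >/dev/null && python3 st.py
```

```text
18.35 [ 564.84 -100.03  286.37] [-0.85 -0.92 -4.05] [0.09, -41.27, -6.84, -19.83, 0.23, -1.87, 0.01]
18.73 [564.51 -96.11 286.4 ] [ 0.65  0.34 -3.29] [0.07, -41.16, -6.78, -19.82, 0.24, -1.87, 0.01]
19.1 [564.08 -91.2  286.37] [ 0.53  0.13 -3.45] [0.2, -41.0, -6.7, -19.83, 0.26, -1.86, 0.04]
19.48 [563.56 -85.15 286.38] [ 0.52  0.32 -3.6 ] [0.18, -40.85, -6.63, -19.81, 0.27, -1.85, 0.04]
19.85 [562.69 -74.99 286.37] [ 0.16  0.12 -3.78] [0.45, -40.52, -6.45, -19.81, 0.29, -1.83, 0.08]
20.48 [561.04 -54.73 286.47] [ 0.12 -0.25 -3.85] [-0.18, -40.23, -6.28, -19.63, 0.32, -1.82, -0.04]
```

The basket is free of the hook. Next I'll move it over the tray.

Run:
```python
from h import *
a=-.29;t=np.array([518,255.5]);p=t-52.7*np.array([np.cos(a),np.sin(a)])
print(p);delta([*p,286],frame(a,.32)@np.diag([-1,-1,1.]));print(np.round(ctrl.read_state()['qpos'],3))
```

```text
[467.50054776 270.56968226]
xyz [62.5, 332.1, -18.8] ang [0.1144, -0.0207, 0.3582]
[ 0.603  0.416 -0.728  1.964  0.47   0.601  1.261]
```

```bash
python3 -m creep '[{"jaw":-1,"xyz":[2,15,-1],"angular":[0,0,0]},{"jaw":-1,"xyz":[6,40,-2],"angular":[0.01,0,0.03]},{"jaw":-1,"xyz":[13,70,-4],"angular":[0.02,0,0.07]},{"jaw":-1,"xyz":[20,105,-6],"angular":[0.035,-0.005,0.11]},{"jaw":-1,"xyz":[26,140,-8],"angular":[0.05,-0.01,0.15]},{"jaw":-1,"xyz":[33,175,-10],"angular":[0.06,-0.01,0.19]},{"jaw":-1,"xyz":[40,210,-12],"angular":[0.07,-0.015,0.23]},{"jaw":-1,"xyz":[46,245,-14],"angular":[0.085,-0.015,0.265]},{"jaw":-1,"xyz":[53,280,-16],"angular":[0.1,-0.02,0.3]},{"jaw":-1,"xyz":[59,310,-18],"angular":[0.11,-0.02,0.335]},{"jaw":-1,"xyz":[62,326,-19],"angular":[0.1144,-0.0207,0.3582]},{"jaw":-1,"xyz":[62.5,332,-19],"angular":[0.1144,-0.0207,0.3582]}]'
python3 -m creep '[{"jaw":-1,"xyz":[0,0,0],"angular":[0,0,0]},{"jaw":-1,"xyz":[0,0,0],"angular":[0,0,0]},{"jaw":-1,"xyz":[0,0,0],"angular":[0,0,0]}]'
python3 - <<'E'
from h import *
s=ctrl.read_state();print(np.round(s['qpos'],3),np.round(s['tau'],2))
for n in['scene','wrist','top']:
    cm=viewer.camera_model(n);im,d=viewer.get_image(n);P=cloud(n,d,cm);np.save(n+'T.npy',P);cv2.imwrite(f'pics/{n}T.png',im[...,::-1])
    Q=P.reshape(-1,3);a=-.29;C=np.array([np.cos(a),np.sin(a)]);N=np.array([-C[1],C[0]])
    u=(Q[:,:2]-[518,255.5])@C;v=(Q[:,:2]-[518,255.5])@N
    k=(abs(v)<14)&(abs(u)<93)&(Q[:,2]>272)&(Q[:,2]<300)&(abs(u)>28)&(abs(u+52)>22)
    print(n,k.sum());
    if k.sum()>10:
        f=np.polyfit(u[k],Q[k,2],1);g=np.polyfit(u[k],v[k],1);print('slope z',f,'v',g)
    k2=(abs(v)<80)&(abs(u)<130)&(Q[:,2]>195)&(Q[:,2]<230)
    if k2.sum()>10: r=np.stack([u[k2],v[k2]],1).astype(np.float32);print('rim',k2.sum(),np.percentile(r,[1,99],axis=0),np.percentile(Q[k2,2],[50,95]))
E
```

```text
clock: 21.98
eef_pos: [466.6, 272.5, 286.1]
tool_rot: [3.14, 0.319, 2.853]
force: [0.3, -1.5, -3.9]
width: 6.8
gripper_force: 58.5
clock: 22.35
eef_pos: [468.1, 268.8, 286.1]
tool_rot: [-3.141, 0.32, 2.849]
force: [0.7, -0.2, -2.7]
width: 6.6
gripper_force: 58.5
[-0.376  0.388 -0.498  1.957  0.672  0.813 -0.015] [-1.100e-01 -4.172e+01 -3.240e+00 -1.880e+01  1.480e+00  3.000e-02
  0.000e+00]
scene 49
slope z [1.17686331e-03 2.89517052e+02] v [ 0.00966373 -4.32154766]
rim 829 [[-105.89394318  -66.1869751 ]
 [ 112.452388     59.91001205]] [216.34488358 228.05688966]
wrist 1030
slope z [5.92312935e-03 2.90550437e+02] v [-0.00715062 -1.72462441]
rim 15627 [[-109.47994095  -62.54162766]
 [  65.28365814   61.1547551 ]] [217.24206729 224.8407788 ]
top 90
slope z [-8.72176048e-03  2.90815223e+02] v [-0.00354115 -3.21283424]
rim 962 [[-105.05647339  -63.54991497]
 [ 106.7991378    61.0660817 ]] [217.13369319 227.41944172]
```

View pics/topT.png

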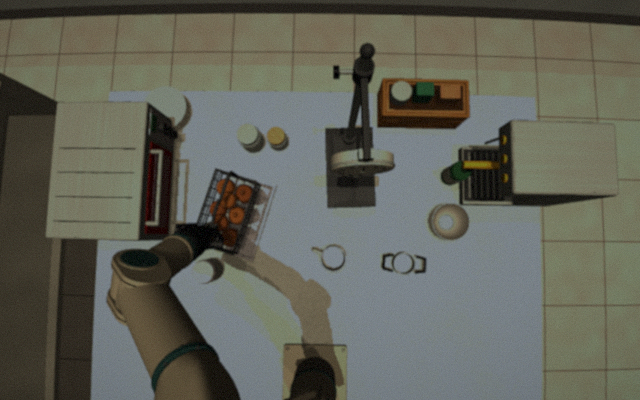

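Top view: the basket at (232,212) hangs level and in line over the tray, and the tin at (210,268) hasn't moved. Lowering now.

```bash
python3 -m creep '[{"jaw":-1,"xyz":[3,1,9],"angular":[0,0,0]},{"jaw":-1,"xyz":[9,2,27],"angular":[0,0,0]},{"jaw":-1,"xyz":[16,2,48],"angular":[0,0,0]},{"jaw":-1,"xyz":[23,2,69],"angular":[0,0,0]},{"jaw":-1,"xyz":[29,2,88],"angular":[0,0,0]},{"jaw":-1,"xyz":[34,2,102],"angular":[0,0,0]},{"jaw":-1,"xyz":[37,2,111],"angular":[0,0,0]},{"jaw":-1,"xyz":[37.8,2,114],"angular":[0,0,0]},{"jaw":-1,"xyz":[37.8,2,114],"angular":[0,0,0]}]'; python3 st.py
python3 -m creep '[{"jaw":-1,"xyz":[1,0,3],"angular":[0,0,0]},{"jaw":-1,"xyz":[2,0,6],"angular":[0,0,0]},{"jaw":-1,"xyz":[3,0,9],"angular":[0,0,0]},{"jaw":-1,"xyz":[4,0,12],"angular":[0,0,0]},{"jaw":-1,"xyz":[4.7,0,14.2],"angular":[0,0,0]},{"jaw":-1,"xyz":[4.7,0,14.2],"angular":[0,0,0]}]' >/dev/null; python3 st.py
python3 -m creep '[{"jaw":-1,"xyz":[0.6,0,1.9],"angular":[0,0,0]},{"jaw":-1,"xyz":[0.6,0,1.9],"angular":[0,0,0]}]' >/dev/null; python3 st.py
python3 -m creep '[{"jaw":-1,"xyz":[0.6,0,1.9],"angular":[0,0,0]},{"jaw":-1,"xyz":[0.6,0,1.9],"angular":[0,0,0]}]' >/dev/null; python3 st.py
```

```text
clock: 23.62
eef_pos: [468.4, 271.9, 166.0]
tool_rot: [3.141, 0.32, 2.851]
force: [0.5, -0.9, -3.2]
width: 7.0
gripper_force: 58.5
23.62 [468.42 271.93 166.02] [ 0.52 -0.9  -3.16] [-0.08, -46.62, -2.35, -12.83, 1.08, 0.66, -0.04]
24.38 [468.18 271.67 150.75] [ 0.34  0.34 -3.43] [-0.02, -47.67, -2.13, -12.12, 1.01, 0.75, -0.03]
24.62 [468.26 271.72 148.91] [-0.31  0.22 -4.33] [-0.02, -47.82, -2.12, -12.05, 1.0, 0.76, -0.02]
24.88 [468.26 271.64 146.84] [ 0.45 -0.15 -3.81] [-0.02, -47.94, -2.08, -11.95, 0.99, 0.77, -0.02]
```

```bash
python3 -m creep '[{"jaw":-1,"xyz":[0.3,0,1],"angular":[0,0,0]},{"jaw":-1,"xyz":[0.3,0,1],"angular":[0,0,0]}]' >/dev/null; python3 st.py
python3 -m creep '[{"jaw":-1,"xyz":[0.3,0,1],"angular":[0,0,0]},{"jaw":-1,"xyz":[0.3,0,1],"angular":[0,0,0]}]' >/dev/null; python3 st.py
python3 -m creep '[{"jaw":-1,"xyz":[0.3,0,1],"angular":[0,0,0]},{"jaw":-1,"xyz":[0.3,0,1],"angular":[0,0,0]}]' >/dev/null; python3 st.py
```

```text
25.12 [468.33 271.68 145.9 ] [-0.12  0.09 -4.85] [-0.02, -47.99, -2.07, -11.87, 0.97, 0.79, -0.01]
25.38 [468.58 272.24 145.44] [-2.11  0.84  2.78] [0.6, -45.01, -1.4, -11.11, 0.94, 0.74, 0.01]
25.62 [468.58 272.24 145.36] [-5.36  0.08 12.51] [1.12, -40.26, -0.76, -11.21, 1.09, 0.08, 0.0]
```

It's on the floor of the tray. Easing off, opening the jaws and retreating along the tool axis.

```bash
python3 -m creep '[{"jaw":-1,"xyz":[-0.4,0,-1.2],"angular":[0,0,0]},{"jaw":-1,"xyz":[-0.4,0,-1.2],"angular":[0,0,0]},{"jaw":-0.7,"xyz":[-0.4,0,-1.2],"angular":[0,0,0]},{"jaw":-0.3,"xyz":[-0.4,0,-1.2],"angular":[0,0,0]},{"jaw":0,"xyz":[-0.4,0,-1.2],"angular":[0,0,0]},{"jaw":0,"xyz":[-0.4,0,-1.2],"angular":[0,0,0]},{"jaw":0,"xyz":[-0.4,0,-1.2],"angular":[0,0,0]},{"jaw":0,"xyz":[-0.4,0,-1.2],"angular":[0,0,0]}]'; python3 st.py;
python3 -m creep '[{"jaw":0,"xyz":[0,0,-10],"angular":[0,0,0]},{"jaw":0,"xyz":[0,0,-25],"angular":[0,0,0]},{"jaw":0,"xyz":[0,0,-45],"angular":[0,0,0]},{"jaw":0,"xyz":[0,0,-70],"angular":[0,0,0]},{"jaw":0,"xyz":[0,0,-95],"angular":[0,0,0]},{"jaw":0,"xyz":[0,0,-110],"angular":[0,0,0]},{"jaw":0,"xyz":[0,0,-110],"angular":[0,0,0]},{"jaw":0,"xyz":[0,0,-110],"angular":[0,0,0]}]'; python3 st.py
python3 - <<'E'
from h import *
for n in['wrist','top']:
    cm=viewer.camera_model(n);im,d=viewer.get_image(n);P=cloud(n,d,cm);cv2.imwrite(f'pics/{n}F.png',im[...,::-1])
    Q=P.reshape(-1,3);a=-.29;C=np.array([np.cos(a),np.sin(a)]);N=np.array([-C[1],C[0]])
    u=(Q[:,:2]-[518,255.5])@C;v=(Q[:,:2]-[518,255.5])@N
    k=(abs(v)<14)&(abs(u)<93)&(Q[:,2]>138)&(Q[:,2]<160)&(abs(u)>28)
    if k.sum()>10:print(n,k.sum(),'z',np.polyfit(u[k],Q[k,2],1),'v',np.polyfit(u[k],v[k],1))
    k2=(abs(v)<80)&(abs(u)<130)&(Q[:,2]>60)&(Q[:,2]<90)
    if k2.sum()>10: r=np.stack([u[k2],v[k2]],1);print('rim',k2.sum(),np.percentile(r,[1,99],axis=0),np.percentile(Q[k2,2],[50,95]))
E
```

```text
clock: 26.62
eef_pos: [468.4, 271.7, 145.1]
tool_rot: [-3.141, 0.32, 2.851]
force: [-0.2, 0.3, -0.5]
width: 42.5
gripper_force: 0.0
26.62 [468.43 271.7  145.12] [-0.24  0.29 -0.45] [0.01, -45.89, -2.12, -10.93, 0.69, 0.58, 0.0]
clock: 27.62
eef_pos: [435.3, 281.1, 249.0]
tool_rot: [-3.14, 0.319, 2.85]
force: [0.1, -0.4, -0.3]
width: 42.7
gripper_force: 0.0
27.62 [435.28 281.06 248.97] [ 0.07 -0.45 -0.34] [-0.1, -40.18, -3.05, -15.76, 0.98, 0.24, 0.0]
wrist 1400 z [-2.25401579e-04  1.49570387e+02] v [-2.4840630e-04  1.6672768e+00]
rim 5990 [[-109.79972595  -60.65731317]
 [ 104.09710534   63.33998125]] [78.32799091 88.36686056]
top 124 z [-1.50534560e-03  1.49509353e+02] v [0.01678758 0.65276523]
rim 601 [[-105.88468139  -60.8457546 ]
 [ 106.7661109    63.22189952]] [78.36354219 87.79895396]
```

View pics/wristF.png

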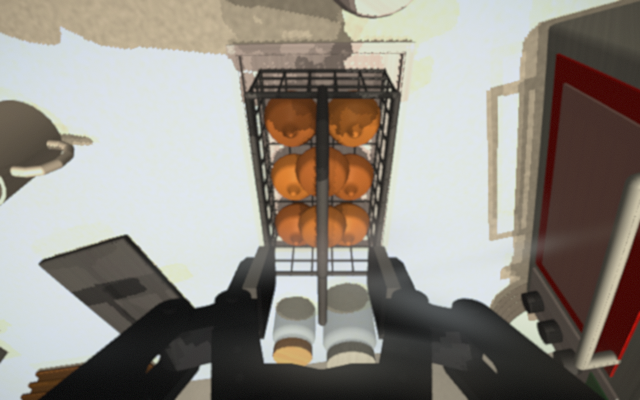

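The wrist view shows the basket (centred near (322,170)) standing flat inside the tray rim, with all the onions in it and the gripper clear. By depth, its handle is level and it sits within about 2 mm of the tray's middle.

```bash
python3 -c "
from cell import ctrl
print(ctrl.finish_job())"
```

```text
the job is handed in; nothing more can be done
None
```

The job is handed in: the basket came off the hook without catching, and now stands flat and released within about 2 mm of the tray's middle with all its onions; the judge's verdict was not shown.

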